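Put away the optics after an alignment session

TASK

Clear up the optical table: set the large lens down in the large square tray, the small lens in the small square tray and the steel post in the round dish, all standing upright; do not drop or knock the lenses. Thread both spacer plates over the two pins of the pin stand, the long plate first, lying flat on the stand's base, and the short plate flat on top of it.

Things in the scene. Friction and masses are not known exactly. Their poses are not given: they have to be found in the camera images.
- lens_large: Large lens in a black cylindrical mount, diameter 50 mm, height 34 mm, with a clear glass disc recessed in its top; stands upright, loose, about 90 g. Origin: centre of the underside; z up along its axis.
- lens_small: Small lens in a black cylindrical mount, diameter 30 mm, height 34 mm, glass disc recessed in its top; stands upright, loose, about 40 g. Origin: centre of the underside; z up along its axis.
- post: Bare steel pillar post, plain solid cylinder, diameter 25 mm, height 50 mm, small dark threaded hole in its top; stands upright, loose, about 190 g. Origin: centre of the underside; z up along its axis.
- spacer_long: Long flat brass spacer plate, 110 mm (its x) by 34 mm (its y), 10 mm thick, lying flat, loose, about 90 g. Two through holes of diameter 11 mm at x = -25 and +25 mm, y = 0 (50 mm apart). Origin: centre of the underside; z up. Same either way round.
- spacer_short: Short flat brass spacer plate, 76 mm (its x) by 34 mm (its y), 10 mm thick, lying flat, loose, about 60 g. Two through holes of diameter 11 mm at x = -25 and +25 mm, y = 0 (50 mm apart). Origin: centre of the underside; z up. Same either way round.
- pin_stand: Dark steel base plate 120 mm (its x) by 60 mm (its y), 10 mm thick, with two upright steel pins of diameter 8 mm at x = -25 and +25 mm, y = 0. The pins rise 32 mm above the base's top (to 42 mm above the table); their last 5 mm taper to 3.6 mm diameter. Origin: centre of the underside, on the table; z up. It is bolted to the table and does not move.
- tray_large: Large square grey plastic tray, low and open, 82 by 82 mm outside, 76 by 76 mm inside, walls 3 mm thick and 12 mm high above the table, inner floor 3 mm above the table. Origin: centre of the underside, sides along x and y. It is bolted to the table and does not move.
- tray_small: Small square grey plastic tray, low and open, 60 by 60 mm outside, 54 by 54 mm inside, walls 3 mm thick and 12 mm high above the table, inner floor 3 mm above the table. Origin: centre of the underside, sides along x and y. It is bolted to the table and does not move.
- dish: Round grey plastic dish, low and open, outside diameter 58 mm, inside diameter 52 mm, rim 12 mm above the table, inner floor 4 mm above the table. Origin: centre of the underside. It is bolted to the table and does not move.
Mind the look-alikes: they are no part of the job. Leave any pink look-alike of the spacer_long alone.

How it is judged:
At the end, for the whole second after the job is handed in: Upright (0.1 rad) and at rest: large lens in large tray, small lens in small tray (within 20 mm of centre), post in dish (16 mm). On the pins, flat: long spacer on the stand's base, short spacer on it (undersides at most 12.5 and 22.5 mm up; centres within 5 mm, along the stand within 0.15 rad) (horizontal distance between lens_large and tray_large below 0.02 m and z of lens_large in the frame of tray_large below 0.006 m and angle between each of lens_large, lens_small, post's own z axis and vertical below 0.1 rad and horizontal distance between lens_small and tray_small below 0.02 m and z of lens_small in the frame of tray_small below 0.006 m and horizontal distance between post and dish below 0.016 m and z of post in the frame of dish below 0.007 m and horizontal distance between each of spacer_long, spacer_short and pin_stand below 0.005 m and z of spacer_long in the frame of pin_stand below 0.0125 m and angle between the x axis of each of spacer_long, spacer_short and the x axis of pin_stand, either way round below 0.15 rad and angle between the z axis of each of spacer_long, spacer_short and the z axis of pin_stand, either way round below 0.1 rad and z of spacer_short in the frame of pin_stand below 0.0225 m and linear speed of each of lens_large, lens_small, post, spacer_long, spacer_short below 0.03 m/s); the robot touches nothing.
It fails at once if the large lens is dropped or knocked hard (moves faster than 0.6 m/s while the fingers do not hold it) (contact force between lens_large and the fingers below 0.02 N and linear speed of lens_large above 0.6 m/s).
It fails at once if the small lens is dropped or knocked hard (moves faster than 0.6 m/s while the fingers do not hold it) (contact force between lens_small and the fingers below 0.02 N and linear speed of lens_small above 0.6 m/s).
It also fails if it takes over 120 s, if anything falls off the work surface, if the arm or the gripper's body presses on something with over 40 N, if the wrist force passes 120 N, or if a joint passes its speed limit or range.

ROBOT

A 6-joint arm with a two-finger parallel gripper is mounted at the origin on the work surface. World frame = base frame: x ahead of the robot, y to its left, z up, the work surface at z = 0. Lengths are in m, angles in rad, forces in N, time in s.
With the tool pointing down it reaches from about 0.35 to 0.775 m from the base axis. Payload 7.3 kg.
Tool frame: the origin (TCP) lies on the centre line of the jaws, within the pads' length; the fingertips stand ahead of it and the grasp point (between the pads) lies 11 mm behind it (robot.nose_length is the z of the fingertips in the tool frame, in m); z points along the fingers, y is the line along which they close (so a half turn about z gives the same grasp; the last joint's range is limited). The gripper opens to 92 mm and grips with 3 to 60 N. Pads are 19 mm wide; open, the fingers measure 130 mm over their backs; the gripper's body (75 mm by 190 mm) begins 47 mm behind the grasp point.
Start: joints at [1.046, 0.342, 1.524, -0, 1.275, -0.146], TCP at [0.194, 0.488, 0.235] pointing down, gripper open.
Joint ranges: [-2.53, 2.53], [-0.77, 2.02], [0.04, 2.7], [-1, 4.14], [0.28, 2.66], [-3.11, 3.11]. Speed limits (rad/s): [2.57, 2.57, 3.14, 3.14, 3.14, 3.14].

INTERFACE

Orientations are given as [roll, pitch, yaw] about the fixed x, y, z axes, in that order (R = Rz(yaw) Ry(pitch) Rx(roll)).
In Python, from cell import robot, cams gives the robot as it stands. The module is installed in compiled form; this text tells all that it offers.
- The arm moves only by the tool carry_out, never from a script. Its argument "deltas" is a list of rows, each a list of 7 numbers: the shift along the tool's x, y, z in cm, then the turn, a rotation vector about the tool's x, y, z in rad, then the opening, from 0 (shut) to 1 (fully open). A call has exactly 8 rows; each row shifts and turns the commanded pose from where the row before left it, along the tool's axes as they then stand; what a row does not reach is not made up. A row lasts 1/12 s, in which the tool goes at most 41.7 mm and 7.16 degrees, less where a joint would pass 70% of its speed; a pose out of reach is approached as far as the arm can. A call is refused whole if a number of a shift passes 4.17 or a number of a turn 0.125, either way. A call with a gripper value outside its range is refused whole. The fingers move at their own pace and stop on an object; "force" is the grip in N (left out, the last holds). Time passes only in rows, so rows that do not move let the fingers close, or fill a call up. It gives the time, the measured TCP pose, the force, the opening and the grip force at its end, in the units of the state.
- robot.observe(): the state, without advancing time (a new reading comes with each control period).
- cams.read_camera(name): name is "side" or "top"; returns a dict with "image" (384x512x3 uint8, blue, green, red), "depth" (384x512 float32, m along the optical axis (not along the pixel's ray), 0 where there is no reading), "fx", "fy", "cx", "cy" (pixels), "D" ([k1, k2, p1, p2, k3] as OpenCV has them; the pictures are not rectified), "world_to_cam" (4x4, takes a point from world to camera coordinates). Camera axes: x right, y up, looking along -z (the intrinsics and any distortion apply to the point x, -y, -z); pixel columns grow to the right and rows downward; lengths in m; the calibration is good to about 2 mm. A picture is of the moment at which its call begins.
- robot.hand_in(): hands the job in; it is judged then, once.
The state is a dict: "time": time; "qpos": joint angles; "qvel": joint speeds; "joint_efforts": joint torques, N m; "tool_pos": TCP position; "tool_rot": TCP orientation; "contact_force": force on the tool from outside, world axes, zero at the start; "torque": the same for the moment, N m; "opening": finger opening in m; "grip_force": force on a finger pad.
Only numpy, scipy, OpenCV 4.12 (cv2) and the standard library are available. Lean on these libraries where they do the work, as an engineer would, in place of code of your own. Each camera call takes 0.05 s, during which the arm holds its last target. There are 200 camera calls.

## Working session

There is one attempt and no reset: what is moved stays moved. The work goes in short steps, Python scripts to look and compute and a tool call to move; the robot and the scene stay as the last step left them, time stands still between calls to the robot, and variables do not carry over. Pictures are saved under pics/ and viewed, at most 18 in all, crops included, and the job is handed in when it is done.

Besides the shell and the picture viewer there is one more tool, called after "Request:" as a command line: name --pt "numbers of a row" for each row, then --argument value for the rest. carry_out: Moves the arm, as the interface text tells. Its arguments: {"type":"object","properties":{"deltas":{"type":"array","items":{"type":"array","items":{"type":"number"}}},"force":{"type":"number"}},"required":["deltas"]}

```bash
mkdir -p pics
python3 - <<'E'
from cell import robot,cams
import cv2,numpy as np
for n in("top","side"):
    c=cams.read_camera(n); cv2.imwrite(f"pics/{n}0.png",cv2.resize(c["image"],(800,600),interpolation=cv2.INTER_CUBIC))
    np.savez(f"{n}0.npz",**c)
    print(n,c["fx"],c["cx"],c["cy"],c["D"],np.round(c["world_to_cam"],3).tolist())
s=robot.observe();print(s, robot.nose_length)
E
```

```text
top 364.43491071339986 247.75383155538591 185.94053637090363 [-0.0065143  0.         0.         0.         0.       ] [[0.003, -1.0, 0.005, -0.001], [0.992, 0.004, 0.126, -0.469], [-0.126, 0.004, 0.992, -1.23], [0.0, 0.0, 0.0, 1.0]]
side 447.3182250355467 254.97204565960504 192.2460263860993 [-0.08095963  0.          0.          0.          0.        ] [[-0.988, -0.152, 0.019, 0.449], [0.12, -0.689, 0.715, -0.094], [-0.096, 0.709, 0.699, -1.242], [0.0, 0.0, 0.0, 1.0]]
{'time': 0.1, 'qpos': array([ 1.04595771e+00,  3.42608561e-01,  1.52486653e+00, -1.46229052e-05,
        1.27540161e+00, -1.46011456e-01]), 'qvel': array([ 0.0008614 , -0.00243093, -0.00181176, -0.00038519, -0.00157201,
       -0.0006847 ]), 'joint_efforts': array([ 1.25184466e-03, -4.32003486e+01, -2.44693923e+01,  7.19149760e-02,
        5.26743138e-02, -4.30763521e-05]), 'tool_pos': array([0.19398374, 0.48749375, 0.23415673]), 'tool_rot': array([-3.14032024e+00, -1.72984742e-04,  2.76276965e+00]), 'contact_force': array([-0.06079344, -0.00845046,  0.0295916 ]), 'torque': array([ 0.01200145,  0.00811203, -0.01687878]), 'grip_force': 0.0, 'opening': 0.09155908526132141} 0.008
```

View pics/top0.png

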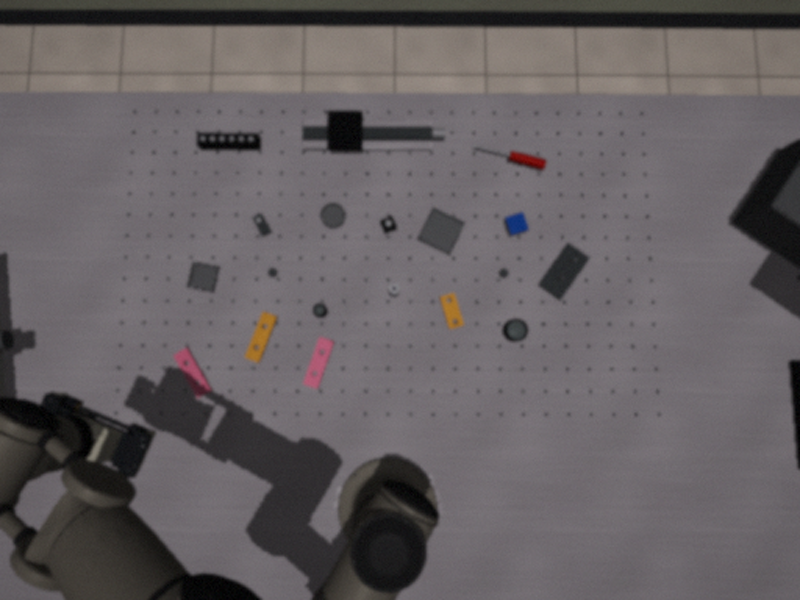

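View pics/side0.png

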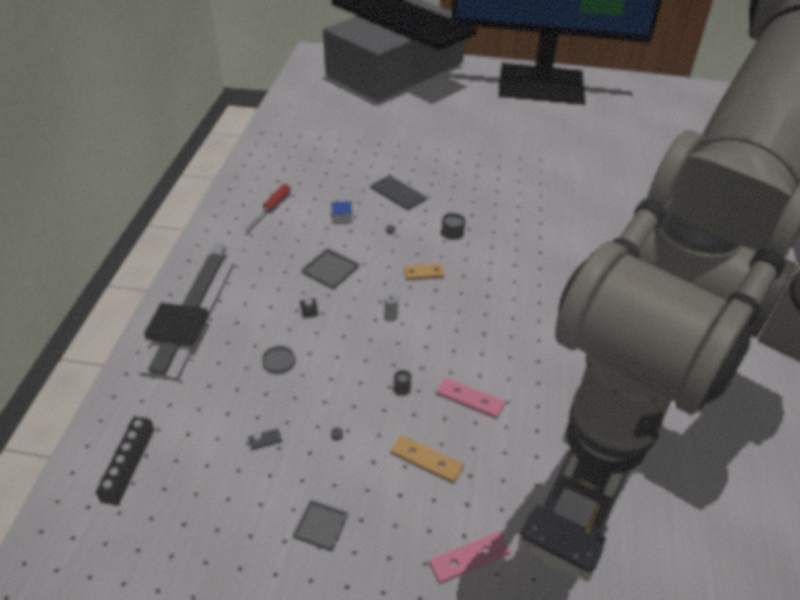

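Top view (800×600 pixels):
- **To move:** large lens (515,329), small lens (320,310), post (394,290), long orange plate (261,338), short orange plate (452,311).
- **Targets:** large tray (441,230), small tray (204,277), dish (333,215), pin stand (564,271).

Things that could be mistaken for these:
- **Long plate:** the pink plates at (192,370) and (318,362).
- **Small lens or post:** the tiny dark discs at (272,272) and (503,272), and the black block at (388,224).
- **Stand:** the clamp at (261,224).

I'm choosing the brass plates, and will check with a close crop.

```bash
cat > h.py <<'E'
import numpy as np,cv2
def world(c,uv,z):
    "pixels (native) -> world xy on plane z"
    K=np.array([[c["fx"],0,c["cx"]],[0,c["fy"],c["cy"]],[0,0,1]],float)
    p=cv2.undistortPoints(np.array(uv,float).reshape(-1,1,2),K,np.array(c["D"],float)).reshape(-1,2)
    M=np.array(c["world_to_cam"]);R=M[:3,:3];t=M[:3,3]
    o=-R.T@t; d=np.c_[p[:,0],-p[:,1],-np.ones(len(p))]@R
    return (o+d*((z-o[2])/d[:,2])[:,None])[:,:2]
def project(c,P):
    K=np.array([[c["fx"],0,c["cx"]],[0,c["fy"],c["cy"]],[0,0,1]],float)
    M=np.array(c["world_to_cam"]);q=np.atleast_2d(P)@M[:3,:3].T+M[:3,3]
    return cv2.projectPoints(q*[1,-1,-1],np.zeros(3),np.zeros(3),K,np.array(c["D"],float))[0].reshape(-1,2)
def brass(c):
    h=cv2.cvtColor(c["image"],cv2.COLOR_BGR2HSV)
    return cv2.inRange(h,(8,110,70),(28,255,255))
def rectw(c,m,z):
    "world min-area rects of the blobs of a mask: x,y,length,width,yaw"
    out=[]
    for k in cv2.findContours(m,cv2.RETR_EXTERNAL,cv2.CHAIN_APPROX_NONE)[0]:
        if cv2.contourArea(k)<40: continue
        w=world(c,k.reshape(-1,2),z).astype(np.float32)
        (x,y),_,_=cv2.minAreaRect(w); b=cv2.boxPoints(cv2.minAreaRect(w))
        e=max([b[1]-b[0],b[2]-b[1]],key=np.linalg.norm); f=min([b[1]-b[0],b[2]-b[1]],key=np.linalg.norm)
        out.append((x,y,np.linalg.norm(e),np.linalg.norm(f),np.arctan2(e[1],e[0])))
    return np.round(out,4)
def load(f): return dict(np.load(f))
E
python3 - <<'E'
from h import *
t,s=load("top0.npz"),load("side0.npz")
print("brass top",rectw(t,brass(t),.01).tolist());print("brass side",rectw(s,brass(s),.01).tolist())
g=cv2.cvtColor(t["image"],cv2.COLOR_BGR2GRAY)
for n,u,v,z in [("lensL",515,329,.034),("lensS",320,310,.034),("post",394,289,.05),("trayL",441,230,.012),("trayS",204,277,.012),("dish",333,215,.012),("stand",564,271,.01)]:
    print(n,np.round(world(t,[(u*.64,v*.64)],z),4))
a=t["image"][120:245,110:390];cv2.imwrite("pics/top1.png",cv2.resize(a,None,fx=2.85,fy=2.85,interpolation=cv2.INTER_CUBIC))
# side crops
def crop(x0,y0,w,h,sz): return cv2.resize(s["image"][y0:y0+h,x0:x0+w],sz,interpolation=cv2.INTER_CUBIC)
cv2.imwrite("pics/side1.png",np.vstack([crop(180,100,140,52,(800,297)),crop(180,225,140,52,(800,297))]))
E
```

```text
brass top [[0.3684, 0.282, 0.1086, 0.0346, -0.3553], [0.4279, -0.1432, 0.0745, 0.0343, 0.2825]]
brass side [[0.3678, 0.2876, 0.1041, 0.0312, -0.3474], [0.4273, -0.1374, 0.0665, 0.0265, 0.2888], [-0.1429, -1.2648, 0.2314, 0.0373, 1.3326], [0.3048, -1.2355, 0.1739, 0.0357, 1.545]]
lensL [[ 0.3848 -0.2797]]
lensS [[0.4251 0.1477]]
post [[ 0.4701 -0.0144]]
trayL [[ 0.6108 -0.1217]]
trayS [[0.5006 0.4124]]
dish [[0.6447 0.1245]]
stand [[ 0.5178 -0.3996]]
```

View pics/top1.png

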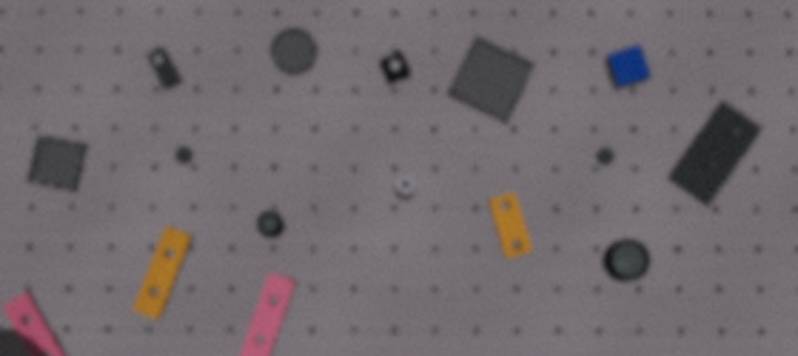

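View pics/side1.png

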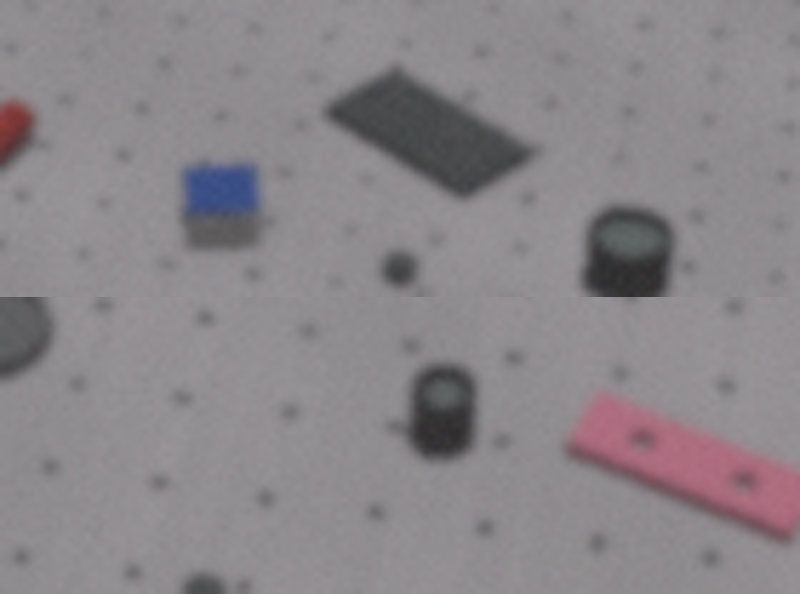

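Top crop: the brass plates are at (162,273) and (510,225), each with two holes. The stand is at (715,152), the lenses at (270,223) and (627,260), and the post at (405,187). The pink plates are clearly a different colour. The side crop shows both lenses and the stand base, but the pins blend into the base. I'll measure the stand and trays by mask, then plan the first move.

```bash
cat >> h.py <<'E'
def blob(c,uv,z,thr,r=30):
    g=cv2.GaussianBlur(cv2.cvtColor(c["image"],cv2.COLOR_BGR2GRAY),(3,3),0); m=np.zeros_like(g)
    u,v=map(int,uv); sl=np.s_[v-r:v+r,u-r:u+r]; m[sl]=(g[sl]<thr)*255
    n,l,st,ce=cv2.connectedComponentsWithStats(m); k=l[v,u] or 1+np.argmax(st[1:,4])
    return rectw(c,(l==k).astype(np.uint8)*255,z).tolist(), np.round(world(c,[ce[k]],z)[0],4).tolist()
def go(robot,x,y,yaw,z):
    "tool-axis shift (cm) and turn to a tool-down pose, from the measured pose"
    s=robot.observe(); from scipy.spatial.transform import Rotation as Ro
    R=Ro.from_euler("xyz",s["tool_rot"]); T=Ro.from_euler("xyz",[np.pi,0,yaw])
    print("t",s["time"],"pos",np.round(s["tool_pos"],4),"turn",np.round((R.inv()*T).as_rotvec(),3),"then shift cm",np.round(T.inv().apply(np.array([x,y,z])-s["tool_pos"])*100,2),"F",np.round(s["contact_force"],1),"op",round(float(s["opening"]),4))
E
python3 - <<'E'
from h import *; from cell import robot
t,s=load("top0.npz"),load("side0.npz")
g=cv2.cvtColor(t["image"],cv2.COLOR_BGR2GRAY)
print([int(g[int(v*.64),int(u*.64)]) for u,v in [(564,275),(441,230),(204,277),(333,215),(394,289),(600,330),(200,230)]])
for n,u,v,z in [("stand",564,275,.01),("trayL",441,230,.012),("trayS",204,277,.012),("dish",333,215,.012),("lensL",515,329,.034),("lensS",320,310,.034)]:
    print(n,blob(t,(u*.64,v*.64),z,70))
print("side stand",blob(s,(398*.64,192*.64),.01,80),"trayS",blob(s,(320*.64,525*.64),.012,80))
go(robot,.3684,.282,np.pi-.3553,.05)
E
```

```text
[44, 73, 68, 69, 93, 111, 114]
stand ([[0.5187, -0.3976, 0.1192, 0.0582, -0.631]], [0.5182, -0.3974])
trayL ([[0.6389, -0.1281, 0.0785, 0.0329, -1.5663]], [0.6387, -0.1256])
trayS ([[0.5026, 0.4156, 0.0576, 0.0512, 1.3761]], [0.5025, 0.4155])
dish ([[0.6459, 0.1253, 0.0507, 0.0431, 0.4686]], [0.6455, 0.1248])
lensL ([[0.3834, -0.2793, 0.0518, 0.041, -1.5676]], [0.3837, -0.2785])
lensS ([[0.4264, 0.1471, 0.0277, 0.0274, 0.0193]], [0.4251, 0.1483])
side stand ([[0.5171, -0.3872, 0.1112, 0.0525, -0.6225]], [0.5162, -0.3858]) trayS ([], [0.497, 0.4538])
t 0.1 pos [0.194  0.4875 0.2342] turn [-0.001 -0.    -0.024] then shift cm [-23.5  -13.2   18.42] F [-0.1 -0.   0. ] op 0.0916
```

Request:
carry_out --pt "-3.36 -1.89 1.0 0 0 -0.024 1" --pt "-3.36 -1.89 1.0 0 0 0 1" --pt "-3.36 -1.89 2.0 0 0 0 1" --pt "-3.36 -1.89 2 0 0 0 1" --pt "-3.36 -1.89 2 0 0 0 1" --pt "-3.36 -1.89 2 0 0 0 1" --pt "-3.34 -1.86 2 0 0 0 1" --pt "0 0 0 0 0 0 1" --force 25

```text
time: 0.77
tool_pos: [0.3648, 0.2825, 0.1155]
tool_rot: [-3.137, -0.002, 2.782]
contact_force: [-0.3, 0.5, 0.2]
opening: 0.0923
grip_force: 0.0
```

Run:
```python
from h import *; from cell import robot,cams
go(robot,.3684,.282,np.pi-.3553,.011)
for n in ("side","top"):
    c=cams.read_camera(n);np.savez(n+"1.npz",**c)
    s=robot.observe(); p=project(c,[s["tool_pos"]+[0,0,-.008],[.3684,.282,.01]]); print(n,np.round(p,1).tolist())
    u,v=map(int,p[1]); a=c["image"][max(0,v-50):v+50,max(0,u-65):u+65]; cv2.imwrite(f"pics/{n}2.png",cv2.resize(a,None,fx=4,fy=4,interpolation=cv2.INTER_CUBIC))
cv2.imwrite("pics/both2.png",cv2.resize(np.hstack([cv2.resize(cv2.imread(f"pics/{n}2.png"),(520,400)) for n in("side","top")]),(800,308)))
```

```text
t 0.7667 pos [0.3648 0.2825 0.1155] turn [-0.005 -0.002 -0.005] then shift cm [-0.35  0.07 10.45] F [-0.3  0.5  0.2] op 0.0923
side [[276.7, 267.8], [272.7, 291.1]]
top [[158.5, 215.3], [166.6, 215.1]]
```

View pics/both2.png

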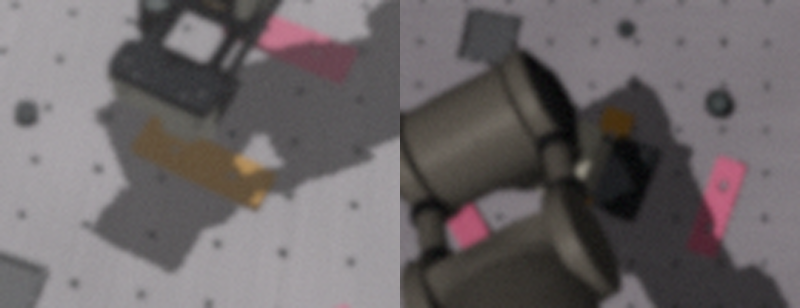

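The gripper is centred over the brass plate, aligned with it, and the pinks are well clear on both sides. Descending and gripping now.

Request:
carry_out --pt "-0.3 0 2 0 0 0 1" --pt "0 0 2 0 0 0 1" --pt "0 0 2 0 0 0 1" --pt "0 0 2 0 0 0 1" --pt "0 0 1.2 0 0 0 1" --pt "0 0 0.8 0 0 0 1" --pt "0 0 0.4 0 0 0 1" --pt "0 0 0 0 0 0 1"

```text
time: 1.53
tool_pos: [0.3654, 0.2872, 0.0145]
tool_rot: [-3.142, -0.0, 2.788]
contact_force: [0.1, 0.1, 0.1]
opening: 0.0917
grip_force: 0.0
```

Request:
carry_out --pt "0 0 0 0 0 0 0" --pt "0 0 0 0 0 0 0" --pt "0 0 0 0 0 0 0" --pt "0 0 0 0 0 0 0" --pt "0 0 0 0 0 0 0" --pt "0 0 0 0 0 0 0" --pt "0 0 0 0 0 0 0" --pt "0 0 0 0 0 0 0"

```text
time: 2.2
tool_pos: [0.3659, 0.2865, 0.0147]
tool_rot: [3.142, 0.0, 2.787]
contact_force: [0.1, -0.1, 0.2]
opening: 0.0429
grip_force: 0.0
```

Request:
carry_out --pt "-0.2 0 0.3 0 0 0 0.45" --pt "-0.2 0 0 0 0 0 0.45" --pt "0 0 0 0 0 0 0" --pt "0 0 0 0 0 0 0" --pt "0 0 0 0 0 0 0" --pt "0 0 0 0 0 0 0" --pt "0 0 0 0 0 0 0" --pt "0 0 0 0 0 0 0"

```text
time: 2.87
tool_pos: [0.3695, 0.2852, 0.0117]
tool_rot: [3.142, -0.0, 2.787]
contact_force: [0.3, -0.6, -0.6]
opening: 0.0338
grip_force: 25.0
```

Request:
carry_out --pt "0 0 -1 0 0 0 0" --pt "0 0 -2 0 0 0 0" --pt "0 0 -3 0 0 0 0" --pt "0 0 -4 0 0 0 0" --pt "0 0 0 0 0 0.092 0" --pt "0 0 0 0 0 0.092 0" --pt "0 0 0 0 0 0.092 0" --pt "0 0 0 0 0 0 0"

```text
time: 3.53
tool_pos: [0.3695, 0.2852, 0.1119]
tool_rot: [3.141, 0.0, 2.508]
contact_force: [-0.3, 0.3, -0.9]
opening: 0.0334
grip_force: 25.0
```

Run:
```python
from h import *; from cell import robot
go(robot,.5197,-.3943,np.pi-.631,.11)
```

```text
t 3.5333 pos [0.3695 0.2852 0.1119] turn [ 0.001  0.    -0.003] then shift cm [-52.21 -46.     0.19] F [-0.3  0.3 -0.9] op 0.0334
```

Request:
carry_out --pt "-2.61 -2.3 0 0 0 0 0" --pt "-2.61 -2.3 0 0 0 0 0" --pt "-2.61 -2.3 0 0 0 0 0" --pt "-2.61 -2.3 0 0 0 0 0" --pt "-2.61 -2.3 0 0 0 0 0" --pt "-2.61 -2.3 0 0 0 0 0" --pt "-2.61 -2.3 0 0 0 0 0" --pt "-2.61 -2.3 0 0 0 0 0"

```text
time: 4.2
tool_pos: [0.4296, 0.0117, 0.1116]
tool_rot: [3.142, -0.0, 2.514]
contact_force: [-0.2, 0.2, -1.0]
opening: 0.0338
grip_force: 25.0
```

Request:
carry_out --pt "-2.61 -2.3 0 0 0 0 0" --pt "-2.61 -2.3 0 0 0 0 0" --pt "-2.61 -2.3 0 0 0 0 0" --pt "-2.61 -2.3 0 0 0 0 0" --pt "-2.61 -2.3 0 0 0 0 0" --pt "-2.61 -2.3 0 0 0 0 0" --pt "-2.61 -2.3 0 0 0 0 0" --pt "-2.61 -2.3 0 0 0 0 0"

```text
time: 4.87
tool_pos: [0.4896, -0.26, 0.1113]
tool_rot: [3.141, -0.001, 2.514]
contact_force: [0.9, 0.2, -0.3]
opening: 0.0333
grip_force: 25.0
```

Request:
carry_out --pt "-2.61 -2.3 0 0 0 0 0" --pt "-2.61 -2.3 0 0 0 0 0" --pt "-2.61 -2.3 0 0 0 0 0" --pt "-2.6 -2.3 1 0 0 0 0" --pt "0 0 2 0 0 0 0" --pt "0 0 0 0 0 0 0" --pt "0 0 0 0 0 0 0" --pt "0 0 0 0 0 0 0"

```text
time: 5.53
tool_pos: [0.5198, -0.3931, 0.0819]
tool_rot: [3.141, -0.001, 2.513]
contact_force: [0.5, 0.3, -0.9]
opening: 0.0334
grip_force: 25.0
```

```bash
cat > look.py <<'E'
import sys; from h import *; from cell import robot,cams
# look.py tag x y z [r]: crops round the projection of a world point from both cameras, with brass rects
tag=sys.argv[1]; P=[float(a) for a in sys.argv[2:5]]; r=int(sys.argv[5]) if len(sys.argv)>5 else 32; o=[]
for n in("side","top"):
    c=cams.read_camera(n);np.savez(f"{n}_{tag}.npz",**c)
    u,v=map(int,project(c,[P])[0]); u0,v0=max(0,u-r),max(0,v-r); print(n,"crop origin",u0,v0,"scale",400/(2*r))
    o.append(cv2.resize(c["image"][v0:v0+2*r,u0:u0+2*r],(400,400),interpolation=cv2.INTER_CUBIC))
cv2.imwrite(f"pics/{tag}.png",np.hstack(o))
E
python3 look.py st1 .5197 -.3943 .05
python3 - <<'E'
from h import *; from cell import robot
go(robot,.5197,-.3943,np.pi-.631,.055)
for n in("side","top"):
    c=load(n+"_st1.npz"); print(n,rectw(c,brass(c),float(robot.observe()["tool_pos"][2])+.0).tolist())
E
```

```text
side crop origin 222 80 scale 6.25
top crop origin 331 139 scale 6.25
t 5.6333 pos [ 0.5203 -0.3934  0.0829] turn [0.    0.001 0.002] then shift cm [-0.   -0.11  2.79] F [-0.5  0.1 -1.4] op 0.0332
side [[0.1475, -1.0597, 0.1521, 0.0289, 1.4786], [-0.1734, -1.2502, 0.7294, 0.2846, 0.9472]]
top []
```

View pics/st1.png

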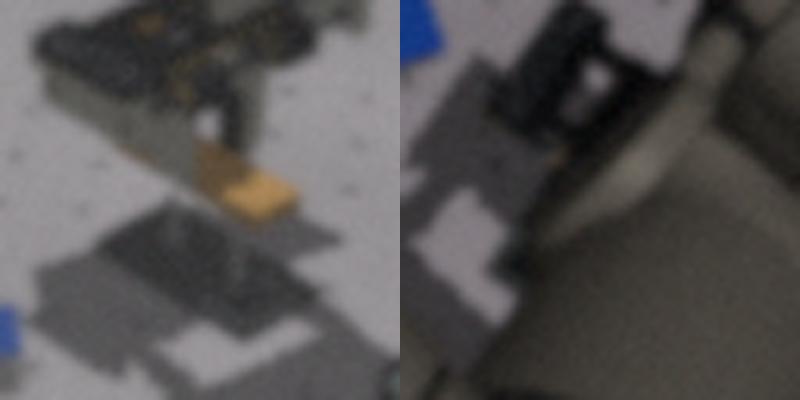

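Side crop: the plate's right end is at (275,195) in the fingers, with the stand below and its two pins faintly visible at (178,215) and (238,262). I'll overlay the predicted outlines to get the offset.

```bash
cat >> h.py <<'E'
def box(x,y,yaw,L,W,z):
    R=np.array([[np.cos(yaw),-np.sin(yaw)],[np.sin(yaw),np.cos(yaw)]])
    p=np.array([[1,1],[1,-1],[-1,-1],[-1,1]])*[L/2,W/2]@R.T+[x,y]; return np.c_[p,np.full(4,z)]
def local(x,y,yaw,u,z): return [x+u*np.cos(yaw),y+u*np.sin(yaw),z]
def overlay(c,items,u0,v0,r,size=600,sat=1):
    a=cv2.resize(c["image"][v0:v0+2*r,u0:u0+2*r],(size,size),interpolation=cv2.INTER_CUBIC)
    a=cv2.convertScaleAbs(a,alpha=1.8,beta=-20); k=size/(2*r)
    for P,col in items:
        q=((project(c,P)+.5-[u0,v0])*k).astype(int)
        cv2.polylines(a,[q.reshape(-1,1,2)],len(q)>2,col,1)
    return a
E
python3 - <<'E'
from h import *
s0,s1=load("side0.npz"),load("side_st1.npz"); r=28; X,Y,W=.5187,-.3976,-.631
def it(X,Y): return [(box(X,Y,W,.12,.06,.01),(0,255,0))]+[([local(X,Y,W,u,.01),local(X,Y,W,u,.042)],(0,255,255)) for u in(-.025,.025)]
pl=[(box(.5203,-.3934,W,.11,.034,.0812),(0,0,255))]
u,v=map(int,project(s1,[[.52,-.394,.03]])[0]);
cv2.imwrite("pics/st2.png",np.hstack([overlay(s0,it(X,Y),u-r,v-r,r,400),overlay(s1,it(X+.0012,Y+.0032)+pl,u-r,v-r,r,400)]))
E
```

```text
(no output)
```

View pics/st2.png

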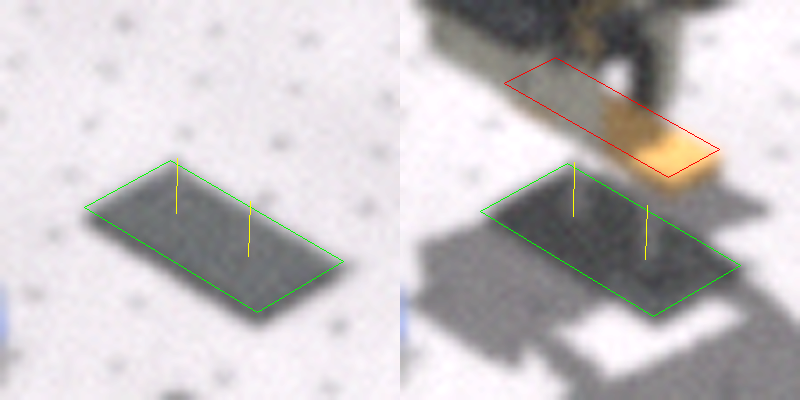

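```bash
cat >> h.py <<'E'
def fit(c,soft,x,y,yaw,L,W,z0,z1,roi,rng=.008,step=.0005):
    "best xy of a box whose projected hull matches a soft 0..1 mask within roi (u0,v0,u1,v1)"
    k=8;u0,v0,u1,v1=roi;S=soft[v0:v1,u0:u1];best=[]
    for dx in np.arange(-rng,rng+1e-9,step):
        for dy in np.arange(-rng,rng+1e-9,step):
            P=np.vstack([box(x+dx,y+dy,yaw,L,W,z) for z in(z0,z1)])
            q=cv2.convexHull(((project(c,P)+.5-[u0,v0])*k).astype(np.int32))
            m=cv2.fillConvexPoly(np.zeros(((v1-v0)*k,(u1-u0)*k),np.float32),q,1.)
            m=cv2.GaussianBlur(cv2.resize(m,None,fx=1/k,fy=1/k,interpolation=cv2.INTER_AREA),(0,0),.8)
            best.append((((m-S)**2).sum(),x+dx,y+dy))
    b=np.array(sorted(best)); return np.round(b[0],4).tolist(),np.round(b[:8,1:].mean(0),4).tolist()
E
python3 - <<'E'
from h import *
s0,s1,t0=load("side0.npz"),load("side_st1.npz"),load("top0.npz"); W=-.631
for n,c in(("side",s0),("top",t0)):
    g=cv2.cvtColor(c["image"],cv2.COLOR_BGR2GRAY).astype(float); u,v=map(int,project(c,[[.5187,-.3976,.005]])[0])
    roi=(u-25,v-22,u+25,v+22); p=g[roi[1]:roi[3],roi[0]:roi[2]]; bg,fg=np.median(p[:5]),np.median(g[v-3:v+3,u-3:u+3])
    print(n,bg,fg,fit(c,np.clip((bg-g)/(bg-fg),0,1),.5187,-.3976,W,.12,.06,0,.01,roi,.006))
# long plate on table, both cams, before the grasp
for n,c in(("side",s0),("top",t0)):
    b,gg,r=[c["image"][...,i].astype(float) for i in range(3)]; d=np.clip((r-b),0,None); u,v=map(int,project(c,[[.3684,.282,.005]])[0])
    roi=(u-28,v-25,u+28,v+25); roi=(roi[0],roi[1],roi[2],roi[3]) 
    S=d.copy(); S[(gg<b*1.02)]=0; hi=np.median(S[v-2:v+3,u-2:u+3]); print("plate",n,fit(c,np.clip(S/hi,0,1),.3684,.283,-.3553,.11,.034,0,.01,roi,.006))
# held plate
b,gg,r=[s1["image"][...,i].astype(float) for i in range(3)]; S=np.clip((r-b)/70,0,1)
print((r-b)[96:112,252:276].astype(int).tolist()[::3])
E
```

```text
side 142.5 74.0 ([5.7403, 0.5182, -0.3966], [0.5178, -0.396])
top 111.0 41.0 ([6.2752, 0.5197, -0.3991], [0.5193, -0.399])
plate side ([27.228, 0.3684, 0.2835], [0.3683, 0.283])
plate top ([10.0509, 0.3689, 0.283], [0.3687, 0.2832])
[[11, 6, -2, -1, 1, -1, 2, -1, 0, 4, 2, 6, 3, 0, -1, 0, -1, -1, 1, 0, 1, 1, -1, 1], [5, 0, 0, -1, 0, 1, 0, -3, 3, 4, 4, 4, 1, 2, 1, -1, 1, -1, 0, 0, 1, 0, 0, 0], [8, 15, 14, 16, 11, 8, 2, 2, 4, 5, 5, 1, 1, -1, -1, -1, 1, 1, 0, 2, 1, 1, 0, 0], [10, 22, 33, 37, 37, 37, 33, 31, 24, 15, 8, 3, 3, -1, 1, 0, 1, 0, 2, -1, 2, 1, 0, 1], [7, 20, 31, 36, 36, 41, 39, 38, 45, 53, 65, 70, 64, 52, 36, 24, 13, 5, 2, 1, -2, 0, 1, 0], [2, 10, 17, 27, 34, 47, 62, 71, 77, 78, 80, 81, 82, 78, 76, 70, 56, 36, 14, 3, 1, -1, 1, -1]]
```

Run:
```python
from h import *
s1=load("side_st1.npz")
b,gg,r=[s1["image"][...,i].astype(float) for i in range(3)]
for th in (20,30,40):
    S=((r-b)>th).astype(float)
    print(th,fit(s1,S,.5203,-.3934,np.pi+2.513-np.pi,.11,.034,.0712,.0812,(256,92,290,122),.006))
```

```text
20 ([7.9685, 0.5193, -0.3919], [0.5191, -0.3918])
30 ([11.4534, 0.5213, -0.3924], [0.5209, -0.3922])
40 ([35.2261, 0.5238, -0.3924], [0.5234, -0.3923])
```

```bash
python3 -c "
from h import *; from cell import robot
go(robot,.5185,-.398,np.pi-.631,.0557)"
```

```text
t 5.6333 pos [ 0.5203 -0.3934  0.0829] turn [0.    0.001 0.002] then shift cm [-0.12 -0.48  2.72] F [-0.5  0.1 -1.4] op 0.0332
```

Request:
carry_out --pt "-0.12 -0.48 0.3 0 0 0 0" --pt "0 0 0.8 0 0 0 0" --pt "0 0 0.8 0 0 0 0" --pt "0 0 0.5 0 0 0 0" --pt "0 0 0.3 0 0 0 0" --pt "0 0 0 0 0 0 0" --pt "0 0 0 0 0 0 0" --pt "0 0 0 0 0 0 0"

```text
time: 6.3
tool_pos: [0.518, -0.3988, 0.0548]
tool_rot: [3.142, 0.0, 2.511]
contact_force: [-0.3, -0.1, -0.9]
opening: 0.0337
grip_force: 25.0
```

Request:
carry_out --pt "0 0 0.1 0 0 0 0" --pt "0 0 0.1 0 0 0 0" --pt "0 0 0.1 0 0 0 0" --pt "0 0 0.1 0 0 0 0" --pt "0 0 0.1 0 0 0 0" --pt "0 0 0 0 0 0 0" --pt "0 0 0 0 0 0 0" --pt "0 0 0 0 0 0 0"

```text
time: 6.97
tool_pos: [0.5179, -0.3987, 0.0496]
tool_rot: [3.141, -0.0, 2.511]
contact_force: [-0.4, 0.7, -0.6]
opening: 0.0336
grip_force: 25.0
```

Request:
carry_out --pt "0 0 0.1 0 0 0 0" --pt "0 0 0.1 0 0 0 0" --pt "0 0 0.1 0 0 0 0" --pt "0 0 0.1 0 0 0 0" --pt "0 0 0.1 0 0 0 0" --pt "0 0 0.1 0 0 0 0" --pt "0 0 0 0 0 0 0" --pt "0 0 0 0 0 0 0"

```text
time: 7.63
tool_pos: [0.5183, -0.3989, 0.0436]
tool_rot: [3.141, 0.001, 2.511]
contact_force: [4.1, -0.6, -1.1]
opening: 0.0332
grip_force: 25.0
```

Request:
carry_out --pt "-0.06 0.05 0 0 0 0 0" --pt "0 0 0.3 0 0 0 0" --pt "0 0 0.3 0 0 0 0" --pt "0 0 0.3 0 0 0 0" --pt "0 0 0.3 0 0 0 0" --pt "0 0 0.2 0 0 0 0" --pt "0 0 0 0 0 0 0" --pt "0 0 0 0 0 0 0"

```text
time: 8.3
tool_pos: [0.5185, -0.3986, 0.0292]
tool_rot: [3.141, -0.001, 2.511]
contact_force: [0.6, -0.5, -2.6]
opening: 0.0335
grip_force: 25.0
```

Request:
carry_out --pt "0 0 0.2 0 0 0 0" --pt "0 0 0.2 0 0 0 0" --pt "0 0 0.2 0 0 0 0" --pt "0 0 0.1 0 0 0 0" --pt "0 0 0.05 0 0 0 0" --pt "0 0 0 0 0 0 0" --pt "0 0 0 0 0 0 0" --pt "0 0 0 0 0 0 0"

```text
time: 8.97
tool_pos: [0.5186, -0.3986, 0.0221]
tool_rot: [3.141, -0.0, 2.511]
contact_force: [0.7, 0.1, -1.0]
opening: 0.0332
grip_force: 25.0
```

Request:
carry_out --pt "0 0 0 0 0 0 0.6" --pt "0 0 0 0 0 0 0.6" --pt "0 0 0 0 0 0 0.6" --pt "0 0 0 0 0 0 0.6" --pt "0 0 -1 0 0 0 0.6" --pt "0 0 -2 0 0 0 0.6" --pt "0 0 -3 0 0 0 0.6" --pt "0 0 -3 0 0 0 0.6"

```text
time: 9.63
tool_pos: [0.5183, -0.3983, 0.1132]
tool_rot: [3.141, -0.002, 2.511]
contact_force: [0.9, -1.3, -0.7]
opening: 0.0549
grip_force: 0.0
```

```bash
python3 -c "
from h import *; from cell import robot
go(robot,.4284,-.1425,np.pi+.2825,.06)"
```

```text
t 9.6333 pos [ 0.5183 -0.3983  0.1132] turn [ 0.001 -0.001 -0.913] then shift cm [ 1.5  27.07  5.32] F [ 0.9 -1.3 -0.7] op 0.0549
```

Request:
carry_out --pt "0 0 0 0 0 -0.114 0.7" --pt "0 0 0 0 0 -0.114 0.7" --pt "0 0 0 0 0 -0.114 0.7" --pt "0 0 0 0 0 -0.114 0.7" --pt "0 0 0 0 0 -0.114 0.7" --pt "0 0 0 0 0 -0.114 0.7" --pt "0 0 0 0 0 -0.114 0.7" --pt "0 0 0 0 0 -0.115 0.7"

```text
time: 10.3
tool_pos: [0.5187, -0.3987, 0.1131]
tool_rot: [-3.141, 0.0, -2.854]
contact_force: [-0.1, -0.3, 0.3]
opening: 0.0646
grip_force: 0.0
```

Request:
carry_out --pt "0.2 3.87 0 0 0 0 0.7" --pt "0.2 3.87 0 0 0 0 0.7" --pt "0.2 3.87 0 0 0 0 0.7" --pt "0.2 3.87 0 0 0 0 0.7" --pt "0.2 3.87 0 0 0 0 0.7" --pt "0.25 3.87 0.8 0 0 0 0.7" --pt "0.25 3.85 1 0 0 0 0.7" --pt "0 0 2 0 0 0 0.7"

```text
time: 10.97
tool_pos: [0.4265, -0.1378, 0.0757]
tool_rot: [3.14, 0.0, -2.856]
contact_force: [-0.3, -0.5, -0.2]
opening: 0.064
grip_force: 0.0
```

```bash
python3 look.py sh1 .4284 -.1425 .02 ; python3 -c "
from h import *; from cell import robot
go(robot,.4284,-.1425,np.pi+.2825,.0115)"
```

```text
side crop origin 238 137 scale 6.25
top crop origin 256 166 scale 6.25
t 11.0667 pos [ 0.4276 -0.1411  0.0735] turn [ 0.002 -0.002  0.002] then shift cm [-0.04 -0.15  6.2 ] F [-0.2 -0.1  0.4] op 0.0642
```

View pics/sh1.png

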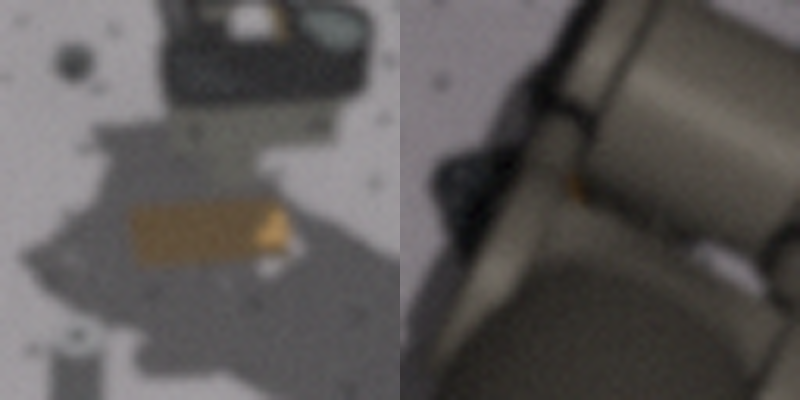

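The near fingertip (210,170) lines up with the short plate's centre (210,235), so I'll descend and grip.

Request:
carry_out --pt "0 -0.1 1.5 0 0 0 0.7" --pt "0 0 1.5 0 0 0 0.7" --pt "0 0 1.3 0 0 0 0.7" --pt "0 0 1.0 0 0 0 0.7" --pt "0 0 0.6 0 0 0 0.7" --pt "0 0 0.3 0 0 0 0.7" --pt "0 0 0 0 0 0 0.7" --pt "0 0 0 0 0 0 0.7"

```text
time: 11.73
tool_pos: [0.4297, -0.1444, 0.0127]
tool_rot: [-3.141, 0.001, -2.86]
contact_force: [-0.9, -0.6, -0.2]
opening: 0.0643
grip_force: 0.0
```

Request:
carry_out --pt "0 0 0 0 0 0 0" --pt "0 0 0 0 0 0 0" --pt "0 0 0 0 0 0 0" --pt "0 0 0 0 0 0 0" --pt "0 0 0 0 0 0 0" --pt "0 0 0 0 0 0 0" --pt "0 0 0 0 0 0 0" --pt "0 0 0 0 0 0 0"

```text
time: 12.4
tool_pos: [0.4292, -0.1438, 0.0123]
tool_rot: [3.142, 0.0, -2.859]
contact_force: [-0.3, 0.1, 1.6]
opening: 0.0333
grip_force: 25.0
```

```bash
python3 -c "
from h import *; from cell import robot
t0=load('top0.npz');s0=load('side0.npz')
for c in (t0,s0):
    b,g,r=[c['image'][...,i].astype(float) for i in range(3)];u,v=map(int,project(c,[[.428,-.1425,.005]])[0]);d=np.clip(r-b,0,None);d[g<b*1.02]=0
    print(fit(c,np.clip(d/np.median(d[v-2:v+3,u-2:u+3]),0,1),.428,-.1425,.2825,.076,.034,0,.01,(u-20,v-18,u+20,v+18),.005))
go(robot,.4284,-.1425,np.pi+.2825,.0115)"
```

```text
([8.1853, 0.4285, -0.1435], [0.4284, -0.1436])
([13.3034, 0.427, -0.144], [0.4272, -0.1439])
t 12.4 pos [ 0.4292 -0.1438  0.0123] turn [ 0.  0. -0.] then shift cm [0.04 0.14 0.08] F [-0.3  0.1  1.6] op 0.0333
```

Request:
carry_out --pt "0 0 -1 0 0 0 0" --pt "0 0 -2 0 0 0 0" --pt "0 0 -2.5 0 0 0 0" --pt "0 0 -2.5 0 0 0 0" --pt "0 0 -1.5 0 0 0.1 0" --pt "0 0 0 0 0 0.1 0" --pt "0 0 0 0 0 0.1 0" --pt "0 0 0 0 0 0.1 0"

```text
time: 13.07
tool_pos: [0.4291, -0.1438, 0.1074]
tool_rot: [-3.141, 0.001, 3.019]
contact_force: [0.1, 0.6, -0.5]
opening: 0.0335
grip_force: 25.0
```

Request:
carry_out --pt "0 0 0 0 0 0.1 0" --pt "0 0 0 0 0 0.1 0" --pt "0 0 0 0 0 0.1 0" --pt "0 0 0 0 0 0.1 0" --pt "0 0 0 0 0 0.1 0" --pt "0 0 0 0 0 0.013 0" --pt "0 0 0 0 0 0 0" --pt "0 0 0 0 0 0 0"

```text
time: 13.73
tool_pos: [0.4291, -0.1438, 0.107]
tool_rot: [3.142, -0.0, 2.514]
contact_force: [-0.2, -0.9, -0.9]
opening: 0.0333
grip_force: 25.0
```

```bash
python3 -c "
from h import *; from cell import robot
go(robot,.5194,-.3992,2.511,.07)"
```

```text
t 13.7333 pos [ 0.4291 -0.1438  0.107 ] turn [ 0.    -0.     0.003] then shift cm [-22.35 -15.3    3.7 ] F [-0.2 -0.9 -0.9] op 0.0333
```

Request:
carry_out --pt "-2.8 -1.91 0 0 0 0.002 0" --pt "-2.8 -1.91 0 0 0 0 0" --pt "-2.8 -1.91 0 0 0 0 0" --pt "-2.8 -1.91 0 0 0 0 0" --pt "-2.8 -1.91 0 0 0 0 0" --pt "-2.8 -1.91 0 0 0 0 0" --pt "-2.8 -1.91 0 0 0 0 0" --pt "-2.75 -1.93 0 0 0 0 0"

```text
time: 14.4
tool_pos: [0.5192, -0.4009, 0.1068]
tool_rot: [3.141, -0.0, 2.511]
contact_force: [2.0, 0.9, -1.0]
opening: 0.0334
grip_force: 25.0
```

Request:
carry_out --pt "0 0 1 0 0 0 0" --pt "0 0 1 0 0 0 0" --pt "0 0 1 0 0 0 0" --pt "0 0 0.7 0 0 0 0" --pt "0 0 0 0 0 0 0" --pt "0 0 0 0 0 0 0" --pt "0 0 0 0 0 0 0" --pt "0 0 0 0 0 0 0"

```text
time: 15.07
tool_pos: [0.5194, -0.3993, 0.071]
tool_rot: [-3.141, 0.001, 2.509]
contact_force: [-0.7, -0.2, 0.2]
opening: 0.0337
grip_force: 25.0
```

Run:
```python
from h import *; from cell import robot,cams
go(robot,.5194,-.3992,2.511,.0563)
c=cams.read_camera("side"); p=robot.observe()["tool_pos"]; r=28; u,v=map(int,project(c,[[.52,-.394,.03]])[0])
it=[(box(.5187,-.3972,-.631,.12,.06,.01),(0,255,0)),(box(p[0],p[1]+.0014,-.631,.076,.034,p[2]-.0023),(0,0,255))]+[([local(.5187,-.3972,-.631,w,.01),local(.5187,-.3972,-.631,w,.042)],(0,255,255)) for w in(-.025,.025)]
cv2.imwrite("pics/st3.png",np.hstack([overlay(c,[],u-r,v-r,r,400),overlay(c,it,u-r,v-r,r,400)]))
```

```text
t 15.0667 pos [ 0.5194 -0.3993  0.071 ] turn [-0.     0.001 -0.002] then shift cm [0.   0.01 1.47] F [-0.7 -0.2  0.2] op 0.0337
```

View pics/st3.png

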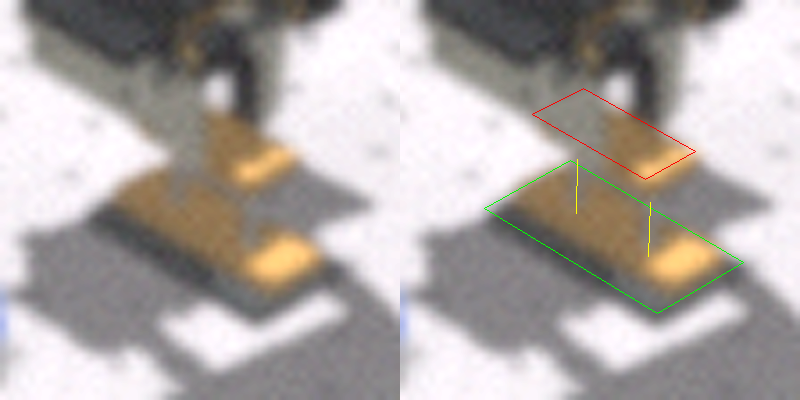

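The long plate lies flat on the base with both pins showing through at (178,190) and (247,225). The short plate is held above, in line with it. Lowering now.

Request:
carry_out --pt "0 0 0.6 0 0 0 0" --pt "0 0 0.5 0 0 0 0" --pt "0 0 0.3 0 0 0 0" --pt "0 0 0.2 0 0 0 0" --pt "0 0 0.2 0 0 0 0" --pt "0 0 0.2 0 0 0 0" --pt "0 0 0 0 0 0 0" --pt "0 0 0 0 0 0 0"

```text
time: 15.78
tool_pos: [0.5189, -0.3994, 0.05]
tool_rot: [3.141, -0.0, 2.509]
contact_force: [-0.5, 0.6, -0.4]
opening: 0.0337
grip_force: 25.0
```

Request:
carry_out --pt "0 0 0.1 0 0 0 0" --pt "0 0 0.1 0 0 0 0" --pt "0 0 0.1 0 0 0 0" --pt "0 0 0.1 0 0 0 0" --pt "0 0 0 0 0 0 0" --pt "0 0 0 0 0 0 0" --pt "0 0 0 0 0 0 0" --pt "0 0 0 0 0 0 0"

```text
time: 16.45
tool_pos: [0.519, -0.3994, 0.0462]
tool_rot: [3.141, 0.0, 2.509]
contact_force: [-0.3, 0.1, -0.8]
opening: 0.0333
grip_force: 25.0
```

Plate bottom is about 34 mm up, already below the taper, with no contact force. It's threaded, so I'll lower to about 33 mm TCP.

Request:
carry_out --pt "0 0 0.2 0 0 0 0" --pt "0 0 0.3 0 0 0 0" --pt "0 0 0.3 0 0 0 0" --pt "0 0 0.2 0 0 0 0" --pt "0 0 0.2 0 0 0 0" --pt "0 0 0.1 0 0 0 0" --pt "0 0 0 0 0 0 0" --pt "0 0 0 0 0 0 0"

```text
time: 17.12
tool_pos: [0.519, -0.3993, 0.0331]
tool_rot: [3.141, -0.0, 2.509]
contact_force: [0.6, -0.5, -1.1]
opening: 0.0336
grip_force: 25.0
```

Request:
carry_out --pt "0 0 0.05 0 0 0 0" --pt "0 0 0 0 0 0 0" --pt "0 0 0 0 0 0 0.6" --pt "0 0 0 0 0 0 0.6" --pt "0 0 0 0 0 0 0.6" --pt "0 0 0 0 0 0 0.6" --pt "0 0 -0.5 0 0 0 0.6" --pt "0 0 -1 0 0 0 0.6"

```text
time: 17.78
tool_pos: [0.5184, -0.3988, 0.0469]
tool_rot: [3.141, -0.003, 2.509]
contact_force: [-0.0, -0.3, 0.5]
opening: 0.0552
grip_force: 0.0
```

Request:
carry_out --pt "0 0 -2 0 0 0 1" --pt "0 0 -3 0 0 0 1" --pt "0 0 -3 0 0 0 1" --pt "0 0 0 0 0 -0.1 1" --pt "0 0 0 0 0 -0.1 1" --pt "0 0 0 0 0 0 1" --pt "0 0 0 0 0 0 1" --pt "0 0 0 0 0 0 1"

```text
time: 18.45
tool_pos: [0.5189, -0.3992, 0.1277]
tool_rot: [3.141, -0.0, 2.706]
contact_force: [0.0, -0.4, -0.0]
opening: 0.0916
grip_force: 0.0
```

Run:
```python
from h import *; from cell import robot
t0,s0=load("top0.npz"),load("side0.npz")
y=robot.observe()["tool_rot"][2]
print("yaw",y)
go(robot,.383,-.279,y,.09)
```

```text
yaw 2.7059610471078566
t 18.45 pos [ 0.5189 -0.3992  0.1277] turn [ 0. -0. -0.] then shift cm [17.39  5.17  3.77] F [ 0.  -0.4 -0. ] op 0.0916
```

Request:
carry_out --pt "2.9 0.86 0 0 0 0 1" --pt "2.9 0.86 0 0 0 0 1" --pt "2.9 0.86 0 0 0 0 1" --pt "2.9 0.86 0 0 0 0 1" --pt "2.9 0.86 0 0 0 0 1" --pt "2.9 0.86 1 0 0 0 1" --pt "0 0 2 0 0 0 1" --pt "0 0 0 0 0 0 1"

```text
time: 19.12
tool_pos: [0.3805, -0.2774, 0.0956]
tool_rot: [3.14, -0.005, 2.707]
contact_force: [-0.7, -0.0, 0.8]
opening: 0.0915
grip_force: 0.0
```

```bash
python3 look.py ll1 .383 -.279 .04 40
python3 - <<'E'
from h import *; from cell import robot
y=robot.observe()["tool_rot"][2]
go(robot,.384,-.279,y,.022)
t=load("top0.npz")
def at(u,v,z): return np.round(world(t,[(u/2.85+110-.5,v/2.85+120-.5)],z)[0],4)
print("trayL",at(491.5,80,.012),"trayS",at(57.5,163,.012),"dish",at(294,51,.012),"post",at(405,186,.05),"lensS",at(271,223,.034),"lensL",at(628,260,.034))
E
```

```text
side crop origin 250 99 scale 5.0
top crop origin 289 170 scale 5.0
t 19.2167 pos [ 0.383  -0.2799  0.0978] turn [ 0. -0. -0.] then shift cm [-0.06  0.12  7.58] F [-0.2  0.6  0. ] op 0.0916
trayL [ 0.6095 -0.1207] trayS [0.5027 0.4156] dish [0.6455 0.1262] post [ 0.4707 -0.0125] lensS [0.4273 0.1485] lensL [ 0.3843 -0.2806]
```

View pics/ll1.png

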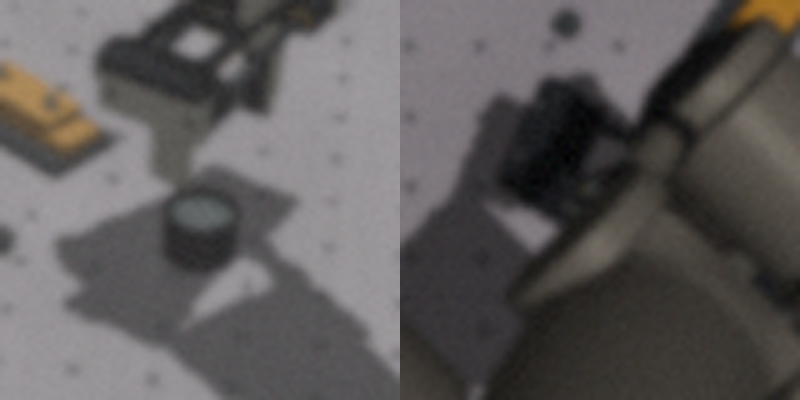

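Short plate stacked on the stand (left). The large lens at (203,210) lies between the fingers. Descending and gripping.

Request:
carry_out --pt "-0.2 0.15 1.5 0 0 0 1" --pt "0 0 2 0 0 0 1" --pt "0 0 2 0 0 0 1" --pt "0 0 1.2 0 0 0 1" --pt "0 0 0.6 0 0 0 1" --pt "0 0 0.3 0 0 0 1" --pt "0 0 0 0 0 0 1" --pt "0 0 0 0 0 0 1"

```text
time: 19.88
tool_pos: [0.3857, -0.2797, 0.0223]
tool_rot: [-3.141, 0.001, 2.709]
contact_force: [-1.0, -0.3, 0.5]
opening: 0.0922
grip_force: 0.0
```

Request:
carry_out --pt "0 0 0 0 0 0 0.2" --pt "0 0 0 0 0 0 0.2" --pt "0 0 0 0 0 0 0.2" --pt "0 0 0 0 0 0 0.2" --pt "0 0 0 0 0 0 0.2" --pt "0 0 0 0 0 0 0.2" --pt "0 0 0 0 0 0 0.2" --pt "0 0 0 0 0 0 0.2" --force 20

```text
time: 20.55
tool_pos: [0.3851, -0.2791, 0.0217]
tool_rot: [3.142, 0.0, 2.709]
contact_force: [-0.3, -0.3, 1.1]
opening: 0.0494
grip_force: 20.0
```

```bash
python3 -c "
from h import *; from cell import robot
y=robot.observe()['tool_rot'][2]; print(robot.observe()['grip_force'])
go(robot,.611,-.121,y,.09)"
```

```text
20.000142753124237
t 20.55 pos [ 0.3851 -0.2791  0.0217] turn [0. 0. 0.] then shift cm [-13.88  23.82  -6.83] F [-0.3 -0.3  1.1] op 0.0494
```

Request:
carry_out --pt "0 0 -1 0 0 0 0.2" --pt "0 0 -2 0 0 0 0.2" --pt "0 0 -2 0 0 0 0.2" --pt "0 0 -2 0 0 0 0.2" --pt "-0.9 1.5 0 0 0 0 0.2" --pt "-1.4 2.4 0 0 0 0 0.2" --pt "-1.7 2.9 0 0 0 0 0.2" --pt "-1.7 2.9 0 0 0 0 0.2"

```text
time: 21.22
tool_pos: [0.4783, -0.2143, 0.0926]
tool_rot: [3.142, 0.001, 2.707]
contact_force: [-0.2, -1.0, -0.5]
opening: 0.0495
grip_force: 20.0
```

Request:
carry_out --pt "-1.7 2.9 0 0 0 0 0.2" --pt "-1.7 2.9 0 0 0 0 0.2" --pt "-1.7 2.9 0 0 0 0 0.2" --pt "-1.4 2.4 0 0 0 0 0.2" --pt "-1.1 1.8 0 0 0 0 0.2" --pt "-0.6 1.2 0 0 0 0 0.2" --pt "0 0 0 0 0 0 0.2" --pt "0 0 0 0 0 0 0.2"

```text
time: 21.88
tool_pos: [0.6109, -0.1208, 0.0917]
tool_rot: [-3.141, -0.001, 2.71]
contact_force: [-0.2, -0.4, 0.0]
opening: 0.0493
grip_force: 20.0
```

```bash
python3 look.py ll2 .611 -.121 .03 40; python3 -c "
from h import *; from cell import robot
y=robot.observe()['tool_rot'][2]
go(robot,.611,-.121,y,.0255)"
```

```text
side crop origin 170 124 scale 5.0
top crop origin 242 105 scale 5.0
t 21.9833 pos [ 0.6102 -0.1217  0.0917] turn [-0.    -0.001  0.   ] then shift cm [-0.04  0.1   6.62] F [-0.6  0.1 -0.5] op 0.0495
```

View pics/ll2.png

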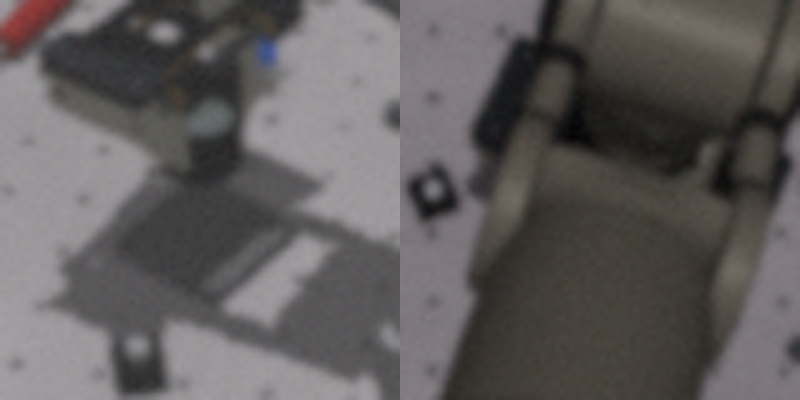

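The lens is held upright over the large tray (190,235), and the neighbouring blocks are low enough to clear. Lowering and releasing with a partial opening.

Request:
carry_out --pt "0 0 1.2 0 0 0 0.2" --pt "0 0 1.5 0 0 0 0.2" --pt "0 0 1.5 0 0 0 0.2" --pt "0 0 1.2 0 0 0 0.2" --pt "0 0 0.6 0 0 0 0.2" --pt "0 0 0.4 0 0 0 0.2" --pt "0 0 0.2 0 0 0 0.2" --pt "0 0 0 0 0 0 0.2"

```text
time: 22.65
tool_pos: [0.6111, -0.1214, 0.0256]
tool_rot: [3.142, 0.0, 2.709]
contact_force: [0.5, -0.9, -1.4]
opening: 0.0495
grip_force: 20.0
```

Request:
carry_out --pt "0 0 0.05 0 0 0 0.2" --pt "0 0 0 0 0 0 0.2" --pt "0 0 0 0 0 0 0.6" --pt "0 0 0 0 0 0 0.65" --pt "0 0 0 0 0 0 0.7" --pt "0 0 0 0 0 0 0.72" --pt "0 0 0 0 0 0 0.72" --pt "0 0 0 0 0 0 0.72"

```text
time: 23.32
tool_pos: [0.6111, -0.1212, 0.0252]
tool_rot: [3.141, 0.0, 2.709]
contact_force: [-0.6, 0.0, 0.3]
opening: 0.0661
grip_force: 0.0
```

Request:
carry_out --pt "0 0 -0.6 0 0 0 0.72" --pt "0 0 -1.5 0 0 0 0.72" --pt "0 0 -2.5 0 0 0 0.72" --pt "0 0 -3 0 0 0 0.72" --pt "0 0 -2 0 0 0 0.72" --pt "0 0 0 0 0 0 0.72" --pt "0 0 0 0 0 0 0.72" --pt "0 0 0 0 0 0 0.72"

```text
time: 23.98
tool_pos: [0.6106, -0.1211, 0.1206]
tool_rot: [-3.142, -0.001, 2.709]
contact_force: [-0.0, 0.5, -0.7]
opening: 0.0659
grip_force: 0.0
```

```bash
python3 -c "
from h import *; from cell import robot
y=robot.observe()['tool_rot'][2]
go(robot,.471,-.0135,y,.11)"
```

```text
t 23.9833 pos [ 0.6106 -0.1211  0.1206] turn [-0.    -0.001  0.   ] then shift cm [17.19  3.91  1.06] F [-0.   0.5 -0.7] op 0.0659
```

Request:
carry_out --pt "2.87 0.65 0 0 0 0 0.72" --pt "2.87 0.65 0 0 0 0 0.72" --pt "2.87 0.65 0 0 0 0 0.72" --pt "2.87 0.65 0 0 0 0 0.72" --pt "2.87 0.65 0 0 0 0 0.72" --pt "2.85 0.66 0 0 0 0 0.72" --pt "0 0 1 0 0 0 0.72" --pt "0 0 0 0 0 0 0.72"

```text
time: 24.65
tool_pos: [0.4688, -0.0125, 0.1093]
tool_rot: [-3.141, -0.005, 2.71]
contact_force: [-0.5, 0.3, -0.7]
opening: 0.0663
grip_force: 0.0
```

```bash
python3 look.py po1 .471 -.0135 .05 40; python3 -c "
from h import *; from cell import robot
y=robot.observe()['tool_rot'][2]
go(robot,.471,-.0135,y,.026)
c=load('side_po1.npz'); u,v=map(int,project(c,[[.61,-.121,.02]])[0]); r=20
p=cv2.imread('pics/po1.png'); p[:,400:]=cv2.resize(c['image'][v-r:v+r,u-r:u+r],(400,400),interpolation=cv2.INTER_CUBIC); cv2.imwrite('pics/po1b.png',p)"
```

```text
side crop origin 210 149 scale 5.0
top crop origin 211 144 scale 5.0
t 24.75 pos [ 0.4712 -0.0137  0.1105] turn [-0.    -0.002  0.   ] then shift cm [0.02 0.01 8.45] F [ 0.  -0.1 -0.4] op 0.0663
```

View pics/po1b.png

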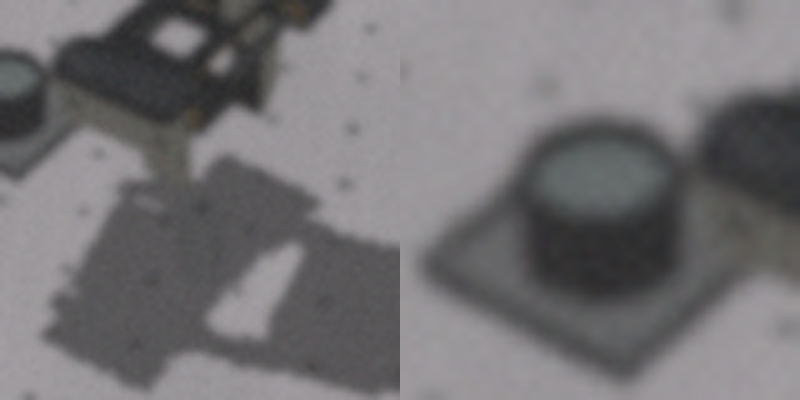

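The large lens stands upright near the centre of its tray. The post is in the gripper's shadow near (195,205), as predicted. Descending and gripping.

Request:
carry_out --pt "0 0 1.5 0 0 0 0.72" --pt "0 0 2 0 0 0 0.72" --pt "0 0 2 0 0 0 0.72" --pt "0 0 1.5 0 0 0 0.72" --pt "0 0 1 0 0 0 0.72" --pt "0 0 0.4 0 0 0 0.72" --pt "0 0 0 0 0 0 0.72" --pt "0 0 0 0 0 0 0.72"

```text
time: 25.42
tool_pos: [0.4719, -0.014, 0.0272]
tool_rot: [3.141, 0.0, 2.708]
contact_force: [0.8, -0.0, -0.4]
opening: 0.0663
grip_force: 0.0
```

Request:
carry_out --pt "0 0 0 0 0 0 0" --pt "0 0 0 0 0 0 0" --pt "0 0 0 0 0 0 0" --pt "0 0 0 0 0 0 0" --pt "0 0 0 0 0 0 0" --pt "0 0 0 0 0 0 0" --pt "0 0 0 0 0 0 0" --pt "0 0 0 0 0 0 0" --force 30

```text
time: 26.08
tool_pos: [0.4715, -0.0136, 0.0273]
tool_rot: [3.141, 0.0, 2.709]
contact_force: [-0.5, 0.5, 1.5]
opening: 0.0245
grip_force: 30.0
```

```bash
python3 -c "
from h import *; from cell import robot
y=robot.observe()['tool_rot'][2]
go(robot,.6455,.1255,y,.10)"
```

```text
t 26.0833 pos [ 0.4715 -0.0136  0.0273] turn [0. 0. 0.] then shift cm [-9.97 19.92 -7.27] F [-0.5  0.5  1.5] op 0.0245
```

Request:
carry_out --pt "0 0 -1 0 0 0 0" --pt "0 0 -2 0 0 0 0" --pt "0 0 -2 0 0 0 0" --pt "0 0 -2 0 0 0 0" --pt "-0.8 1.6 0 0 0 0 0" --pt "-1.4 2.8 0 0 0 0 0" --pt "-1.6 3.2 0 0 0 0 0" --pt "-1.6 3.2 0 0 0 0 0"

```text
time: 26.75
tool_pos: [0.5664, 0.0625, 0.0973]
tool_rot: [-3.141, -0.0, 2.708]
contact_force: [0.5, -0.2, -1.2]
opening: 0.0244
grip_force: 30.0
```

Request:
carry_out --pt "-1.6 3.2 0 0 0 0 0" --pt "-1.6 3.2 0 0 0 0 0" --pt "-0.9 1.8 0 0 0 0 0" --pt "-0.47 0.92 0 0 0 0 0" --pt "0 0 1 0 0 0 0" --pt "0 0 1.5 0 0 0 0" --pt "0 0 1 0 0 0 0" --pt "0 0 0 0 0 0 0"

```text
time: 27.42
tool_pos: [0.6427, 0.1246, 0.0586]
tool_rot: [-3.138, -0.006, 2.708]
contact_force: [-1.5, -0.4, -2.9]
opening: 0.0244
grip_force: 30.0
```

```bash
python3 -c "
from h import *; from cell import robot
y=robot.observe()['tool_rot'][2]
go(robot,.6455,.1255,y,.0315)"
```

```text
t 27.4167 pos [0.6427 0.1246 0.0586] turn [-0.003 -0.006  0.   ] then shift cm [-0.22  0.2   2.71] F [-1.5 -0.4 -2.9] op 0.0244
```

Request:
carry_out --pt "0 0 0.8 0 0 0 0" --pt "0 0 0.8 0 0 0 0" --pt "0 0 0.6 0 0 0 0" --pt "0 0 0.4 0 0 0 0" --pt "0 0 0.3 0 0 0 0" --pt "0 0 0.15 0 0 0 0" --pt "0 0 0 0 0 0 0" --pt "0 0 0 0 0 0 0"

```text
time: 28.08
tool_pos: [0.6456, 0.1254, 0.0319]
tool_rot: [3.141, 0.001, 2.709]
contact_force: [-0.9, 0.5, -0.9]
opening: 0.0241
grip_force: 30.0
```

```bash
python3 look.py po2 .6455 .1255 .03 30; python3 -c "
from h import *; from cell import robot
y=robot.observe()['tool_rot'][2]
go(robot,.6455,.1255,y,.0315)"
```

```text
side crop origin 147 192 scale 6.666666666666667
top crop origin 182 106 scale 6.666666666666667
t 28.1833 pos [0.6456 0.1254 0.032 ] turn [0.    0.001 0.   ] then shift cm [0.01 0.   0.05] F [ 0.1 -0.5 -1.2] op 0.0248
```

View pics/po2.png

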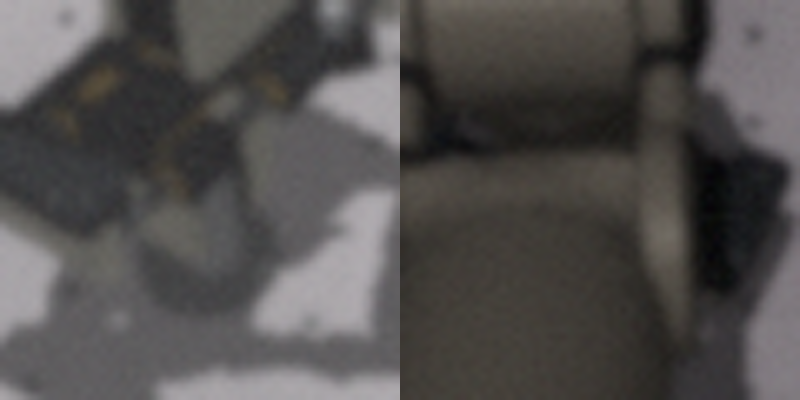

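The post is held inside the dish (dish around (205,255)). Lowering the last half millimetre, releasing, and moving on to the small lens.

Request:
carry_out --pt "0 0 0.05 0 0 0 0" --pt "0 0 0 0 0 0 0" --pt "0 0 0 0 0 0 0.3" --pt "0 0 0 0 0 0 0.4" --pt "0 0 0 0 0 0 0.5" --pt "0 0 0 0 0 0 0.6" --pt "0 0 0 0 0 0 0.6" --pt "0 0 0 0 0 0 0.6"

```text
time: 28.85
tool_pos: [0.6455, 0.1254, 0.0312]
tool_rot: [3.141, 0.0, 2.709]
contact_force: [-0.6, -0.9, 0.3]
opening: 0.0537
grip_force: 0.0
```

Request:
carry_out --pt "0 0 -1 0 0 0 0.72" --pt "0 0 -2 0 0 0 0.72" --pt "0 0 -3 0 0 0 0.72" --pt "0 0 -3 0 0 0 0.72" --pt "0 0 0 0 0 0 0.72" --pt "0 0 0 0 0 0 0.72" --pt "0 0 0 0 0 0 0.72" --pt "0 0 0 0 0 0 0.72"

```text
time: 29.52
tool_pos: [0.6446, 0.1253, 0.12]
tool_rot: [-3.14, -0.002, 2.709]
contact_force: [-0.3, 0.2, 0.9]
opening: 0.066
grip_force: 0.0
```

```bash
python3 -c "
from h import *; from cell import robot
y=robot.observe()['tool_rot'][2]
go(robot,.427,.148,y,.09)"
```

```text
t 29.5167 pos [0.6446 0.1253 0.12  ] turn [-0.001 -0.002  0.   ] then shift cm [20.7  -7.07  3.  ] F [-0.3  0.2  0.9] op 0.066
```

Request:
carry_out --pt "2.9 -1.0 0 0 0 0 0.72" --pt "3.0 -1.0 0 0 0 0 0.72" --pt "3.0 -1.02 0 0 0 0 0.72" --pt "3.0 -1.02 0 0 0 0 0.72" --pt "3.0 -1.02 0 0 0 0 0.72" --pt "3.0 -1.02 1 0 0 0 0.72" --pt "2.8 -0.99 2 0 0 0 0.72" --pt "0 0 0 0 0 0 0.72"

```text
time: 30.18
tool_pos: [0.4178, 0.1475, 0.087]
tool_rot: [-3.133, -0.013, 2.71]
contact_force: [-1.4, -0.6, 0.2]
opening: 0.066
grip_force: 0.0
```

```bash
python3 look.py ls1 .427 .148 .04 35; python3 -c "
from h import *; from cell import robot
y=robot.observe()['tool_rot'][2]
go(robot,.427,.148,y,.022)
c=load('side_ls1.npz'); u,v=map(int,project(c,[[.6455,.1255,.03]])[0]); r=20
p=cv2.imread('pics/ls1.png'); p[:,400:]=cv2.resize(c['image'][v-r:v+r,u-r:u+r],(400,400),interpolation=cv2.INTER_CUBIC); cv2.imwrite('pics/ls1b.png',p)"
```

```text
side crop origin 222 202 scale 5.714285714285714
top crop origin 169 162 scale 5.714285714285714
t 30.2833 pos [0.426 0.148 0.09 ] turn [-0.002 -0.003  0.   ] then shift cm [-0.09  0.04  6.8 ] F [ 0.7 -0.4  0.2] op 0.0663
```

View pics/ls1b.png

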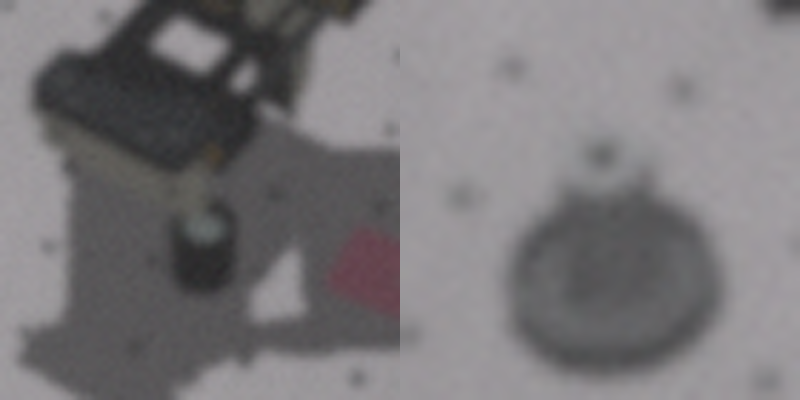

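The post stands upright in the dish centre (top at (605,160)). The small lens at (205,228) is under the gripper. Descending and gripping.

Request:
carry_out --pt "0 0 1.5 0 0 0 0.72" --pt "0 0 1.8 0 0 0 0.72" --pt "0 0 1.5 0 0 0 0.72" --pt "0 0 1 0 0 0 0.72" --pt "0 0 0.6 0 0 0 0.72" --pt "0 0 0.4 0 0 0 0.72" --pt "0 0 0 0 0 0 0.72" --pt "0 0 0 0 0 0 0.72"

```text
time: 30.95
tool_pos: [0.4285, 0.1481, 0.0234]
tool_rot: [3.141, 0.001, 2.709]
contact_force: [0.1, 0.6, -0.0]
opening: 0.066
grip_force: 0.0
```

Request:
carry_out --pt "0 0 0 0 0 0 0" --pt "0 0 0 0 0 0 0" --pt "0 0 0 0 0 0 0" --pt "0 0 0 0 0 0 0" --pt "0 0 0 0 0 0 0" --pt "0 0 0 0 0 0 0" --pt "0 0 0 0 0 0 0" --pt "0 0 0 0 0 0 0" --force 15

```text
time: 31.62
tool_pos: [0.428, 0.1481, 0.0233]
tool_rot: [3.141, 0.0, 2.709]
contact_force: [-0.9, -0.3, 1.9]
opening: 0.0295
grip_force: 15.0
```

```bash
python3 -c "
from h import *; from cell import robot
y=robot.observe()['tool_rot'][2]
go(robot,.5025,.415,y,.09)"
```

```text
t 31.6167 pos [0.428  0.1481 0.0233] turn [0. 0. 0.] then shift cm [ 4.43 27.35 -6.67] F [-0.9 -0.3  1.9] op 0.0295
```

Request:
carry_out --pt "0 0 -1 0 0 0 0" --pt "0 0 -2 0 0 0 0" --pt "0 0 -2 0 0 0 0" --pt "0 0 -1.7 0 0 0 0" --pt "0.25 1.5 0 0 0 0 0" --pt "0.4 2.5 0 0 0 0 0" --pt "0.55 3.4 0 0 0 0 0" --pt "0.55 3.4 0 0 0 0 0"

```text
time: 32.28
tool_pos: [0.4574, 0.2542, 0.0903]
tool_rot: [-3.141, 0.0, 2.707]
contact_force: [-0.0, 0.0, -0.3]
opening: 0.0294
grip_force: 15.0
```

Request:
carry_out --pt "0.55 3.4 0 0 0 0 0" --pt "0.55 3.4 0 0 0 0 0" --pt "0.55 3.4 0 0 0 0 0" --pt "0.5 3.0 0 0 0 0 0" --pt "0.33 2.1 0 0 0 0 0" --pt "0.2 1.25 1 0 0 0 0" --pt "0 0 1.5 0 0 0 0" --pt "0 0 0 0 0 0 0"

```text
time: 32.95
tool_pos: [0.5005, 0.4146, 0.0617]
tool_rot: [-3.137, -0.003, 2.71]
contact_force: [-0.7, -0.2, -1.0]
opening: 0.0297
grip_force: 15.0
```

```bash
python3 look.py ls2 .5025 .415 .03 35; python3 -c "
from h import *; from cell import robot
y=robot.observe()['tool_rot'][2]
go(robot,.5025,.415,y,.0265)"
```

```text
side crop origin 170 293 scale 5.714285714285714
top crop origin 93 140 scale 5.714285714285714
t 33.05 pos [0.5017 0.4143 0.0644] turn [-0.002 -0.001  0.   ] then shift cm [-0.05  0.1   3.79] F [-0.2  0.3  1.2] op 0.0296
```

View pics/ls2.png

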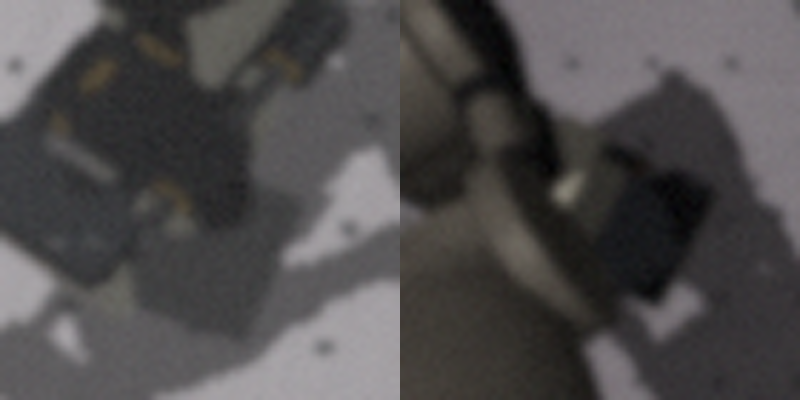

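The gripper is over the small tray (visible around (210,260)). Lowering to about 26.5 mm and releasing.

Request:
carry_out --pt "0 0 1 0 0 0 0" --pt "0 0 1 0 0 0 0" --pt "0 0 0.8 0 0 0 0" --pt "0 0 0.5 0 0 0 0" --pt "0 0 0.3 0 0 0 0" --pt "0 0 0.2 0 0 0 0" --pt "0 0 0 0 0 0 0" --pt "0 0 0 0 0 0 0"

```text
time: 33.72
tool_pos: [0.5025, 0.415, 0.0274]
tool_rot: [3.141, 0.0, 2.709]
contact_force: [0.0, 0.6, -0.4]
opening: 0.0292
grip_force: 15.0
```

Request:
carry_out --pt "0 0 0.08 0 0 0 0" --pt "0 0 0 0 0 0 0" --pt "0 0 0 0 0 0 0.33" --pt "0 0 0 0 0 0 0.4" --pt "0 0 0 0 0 0 0.5" --pt "0 0 0 0 0 0 0.55" --pt "0 0 0 0 0 0 0.6" --pt "0 0 0 0 0 0 0.6"

```text
time: 34.38
tool_pos: [0.5024, 0.4149, 0.0264]
tool_rot: [3.141, 0.0, 2.709]
contact_force: [-0.0, 0.9, 0.3]
opening: 0.0542
grip_force: 0.0
```

Request:
carry_out --pt "0 0 -0.8 0 0 0 0.6" --pt "0 0 -2 0 0 0 0.6" --pt "0 0 -3 0 0 0 0.6" --pt "0 0 -3.5 0 0 0 0.6" --pt "0 0 -3 0 0 0 0.6" --pt "3 0 -3 0 0 0 0.6" --pt "3 0 -2 0 0 0 0.6" --pt "3 0 0 0 0 0 0.6"

```text
time: 35.05
tool_pos: [0.4222, 0.454, 0.205]
tool_rot: [3.132, 0.004, 2.707]
contact_force: [-0.9, 1.4, 0.0]
opening: 0.055
grip_force: 0.0
```

Request:
carry_out --pt "3 0 0 0 0 0 0.6" --pt "3 0 0 0 0 0 0.6" --pt "3 0 0 0 0 0 0.6" --pt "3 0 0 0 0 0 0.6" --pt "0 0 0 0 0 0 0.6" --pt "0 0 0 0 0 0 0.6" --pt "0 0 0 0 0 0 0.6" --pt "0 0 0 0 0 0 0.6"

```text
time: 35.72
tool_pos: [0.3132, 0.5023, 0.1991]
tool_rot: [3.141, 0.0, 2.708]
contact_force: [1.1, -0.1, -0.8]
opening: 0.0553
grip_force: 0.0
```

Run:
```python
from h import *; from cell import cams
o=[]
s,t=cams.read_camera("side"),cams.read_camera("top")
for P,r in (((.5025,.415,.02),18),((.5187,-.398,.02),24),((.611,-.121,.02),20),((.6455,.1255,.02),18)):
    row=[]
    for c in(s,t):
        u,v=map(int,project(c,[P])[0]); u,v=max(u,r),max(v,r)
        row.append(cv2.resize(c["image"][v-r:v+r,u-r:u+r],(200,200),interpolation=cv2.INTER_CUBIC))
    o.append(np.vstack(row))
cv2.imwrite("pics/end.png",np.hstack(o))
```

```text
(no output)
```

View pics/end.png

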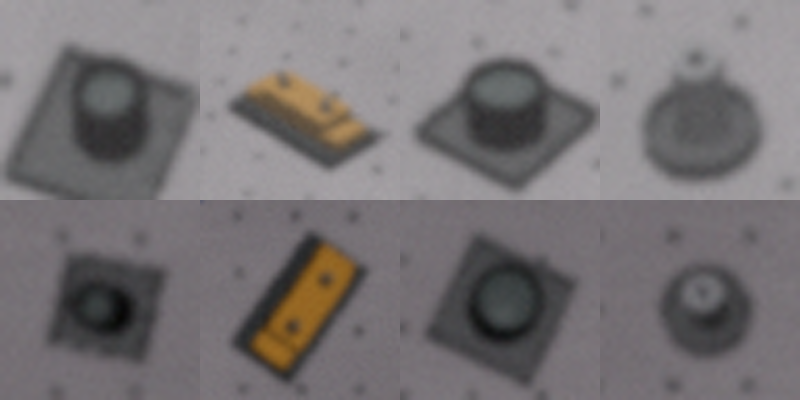

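All four placings look right. Both lenses and the post stand upright near the centre of their trays and dish. The spacer stack lies flat, with the hole midpoint at (308,304) matching the long plate's centre. Handing in.

```bash
python3 -c "
from cell import robot
print(robot.hand_in())"
```

```text
the job is handed in; nothing more can be done
None
```

The job is handed in, but no verdict came back: in the last pictures both lenses and the post stand upright in their trays and dish, and both spacer plates lie flat on the pins, long one below, after about 36 s of the 120 s allowed.

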